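# Refit the pump-chamber hatch and lock its quarter-turn stud

### The arm

A 6-joint arm with a two-finger parallel gripper is mounted at the origin on the work surface. World frame = base frame: x ahead of the robot, y to its left, z up, the work surface at z = 0. Lengths are in m, angles in rad, forces in N, time in s.
With the tool pointing down it reaches from about 0.2 to 0.875 m from the base axis. Payload 3.4 kg.
Tool frame: the origin (TCP) lies between the finger pads; the fingertips stand 17 mm ahead of it and the grasp point (between the pads) lies 2 mm behind it; y points along the fingers, z is the direction in which the jaws open and shut, and the axes are right-handed (so a half turn about y gives the same grasp; the last joint's range is limited). The gripper opens to 94 mm and grips with 3 to 60 N. Pads are 16 mm wide; open, the fingers measure 119 mm over their backs; the gripper's body (75 mm by 177 mm) begins 78 mm behind the grasp point.
Start: joints at [1.068, 0.276, 1.505, -0, 1.361, -0.121], TCP at [0.214, 0.534, 0.222] pointing down, gripper open.
Joint ranges: [-2.89, 2.89], [-0.75, 2.08], [0.22, 2.7], [-1.18, 4.32], [0.11, 2.71], [-2.7, 2.7]. Speed limits (rad/s): [2.57, 2.57, 3.14, 3.14, 3.14, 3.14].

### API

Orientations are given as a rotation vector (axis times angle).
In Python, from station import manip gives the robot as it stands.
- The arm moves only by the tool play_rows, never from a script. Its argument "series" is a list of rows, each a list of 6 numbers: the shift along the tool's x, y, z in units of 50 cm (1.0 is 50 cm), then the turn, a rotation vector about the tool's x, y, z in units of pi rad (1.0 is pi rad). In form: [[tx, ty, tz, ax, ay, az], ...]. A call has exactly 10 rows; each row is the pose to reach, as a shift and turn from the pose commanded when the call began, along the tool's axes at that moment, turning the shorter way round; what a row does not reach only later rows make up. A row lasts 1/10 s, in which the tool goes at most 50 mm and 8.59 degrees, less where a joint would pass 70% of its speed; a pose out of reach is approached as far as the arm can. A call with a number of a shift or a turn outside -1 to 1 is refused whole. A call with a gripper value outside its range is refused whole. "fingers" is the gripper command: -1 is fully open, 1 is shut, values between are in proportion, set as the call begins (left out, the last holds). The fingers move at their own pace and stop on an object; "grip_force" is the grip in N (left out, the last holds). Time passes only in rows, so rows that repeat a pose let the fingers close, or fill a call up. It gives the time, the measured TCP pose, the force and the opening at its end, in the units of the state.
- manip.sense(): the state, without advancing time (a new reading comes with each control period).
- manip.get_image(name): name is "side" or "top"; returns a dict with "frame" (400x640x3 uint8, red, green, blue), "z_map" (400x640 float32, m along the optical axis (not along the pixel's ray), 0 where there is no reading), "K" (3x3 intrinsics, pixels), "distortion" ([k1, k2, p1, p2, k3] as OpenCV has them; the pictures are not rectified), "R" (3x3) and "t" (3): a world point X has camera coordinates R X + t. Camera axes: x right, y down, z forward; pixel columns grow to the right and rows downward; lengths in m; the calibration is good to about 2 mm. A picture is of the moment at which its call begins.
- manip.hand_in(): hands the job in, once; it reports no verdict.
The state is a dict: "time": time; "qpos": joint angles; "qd": joint speeds; "joint_torque": joint torques, N m; "ee_pos": TCP position; "orientation": TCP orientation; "force": force on the tool from outside, world axes, zero at the start; "wrist_torque": the same for the moment, N m; "finger_gap": finger opening in m.
Only numpy, scipy, OpenCV 4.12 (cv2) and the standard library are available. Lean on these libraries where they do the work, as an engineer would, in place of code of your own. Each camera call takes 0.05 s, during which the arm holds its last target.

### The job

The pump hatch of the chocolate tempering machine has been cleaned: lift its cover off the tray by the wing and set it down fully home on the raised rim of the open hatch. Push the wing stud down gently, feel for the slot hidden under the cover, push it through and turn it clockwise a quarter turn until it drops into its locked detent, then let go. Never force it, and leave the jar and the cup where they stand.

Things in the scene. Friction and masses are not known exactly. Their poses are not given: they have to be found in the camera images.
- machine: Tabletop chocolate tempering machine: fixed low bare-metal cabinet, 320 (x) x 470 mm (y), deck 120 mm high; origin on the table under the middle of its open hatch, which lies at the -y end. On the deck on the hatch's +y side is a bowl with a clear lid, its near edge 98 mm from the origin, up to 51 mm above the deck.
- hatch (a point): Middle of the open hatch, at the level of its raised rim's top, 148 mm above the table; x, y along the rim. The rim is 106 (x) x 146 mm (y) outside, 28 mm tall, outer top edge chamfered 3 mm. Inside, 22.5 mm below this point, is the top of a round steel plate 4 mm thick with a slot 8.6 x 44 mm, up to 0.7 rad off the y direction either way; the cover hides it: find it by feel.
- cover: Loose bare-metal hatch cover 116 (x) x 156 mm (y): a 3 mm top with a skirt all round, 24 mm deep and 3 mm thick; 0.3 to 0.6 kg with its stud. Lies skirt down in a shallow baking tray (walls 24 mm high). Origin under its centre at the skirt's lower edge, z up.
- cover_seat (a point): Centre of the underside of the cover's top, x and y along its sides. It coincides with hatch when the cover is home, its skirt over the rim with 2 mm play a side. Either way round (turned by pi) fits.
- wing (a point): Wing of the captive stud in the middle of the cover: upright dark steel plate 10 (x) x 40 (y) x 32 mm tall; the cover can be carried by it. Point on the stud's axis, 11 mm below the wing's top, 38.5 mm above the cover's top face (41.5 above cover_seat) with the stud up; axes turn with it. A round cross pin, 6.4 x 40 mm, parallel to the wing, sits 62.5 mm below.
- stud_press (a joint): Travel of the stud down into the cover, m: 0 up, 0.0165 at its stop. A spring pushes it up: 3 N, plus 0.75 N per mm. Cover home: the pin meets the plate at 0.0013 and goes on only if in line with the slot; it is through at 0.0133 and, once turned a little, stays under the plate if let go. On the way round it passes a ramped hump (0.0147), then springs up to 0.0117 in the detent.
- stud_turn (a joint): Turn of the wing against the cover, rad: 0 = wing along the cover's y, positive clockwise from above, -1.2 to 2.7, friction 0.05 N m. The pin is in line with the slot somewhere from -0.7 to 0.7 (unknown); the detent is 1.57 further clockwise with 0.07 play either way; a fixed stop ends the turn there.
- jar: Bystander: lidded clear jar, 72 mm diameter, 95 mm tall; origin under its centre.
- cup: Bystander: steel cup, 74 mm diameter, 75 mm tall; origin under its centre.
Mind the look-alikes: they are no part of the job. There is more than one size of the cover; the one meant has the size given above.

How it is judged:
On the way, in this order (a step that is already met when the one before it is completed fails the run):
1. the cover is home on the rim of the hatch (horizontal distance between cover_seat and hatch below 0.005 m and z of cover_seat in the frame of hatch between -0.0025 and 0.0025 m and angle between cover_seat's own z axis and vertical below 0.05 rad), for 0.2 s.
2. the stud is pushed down so that its pin is through the slot, the cover still home (all of step 1 and value of joint stud_press above 0.0125 m), for 0.1 s.
At the end, for the whole second after the job is handed in: The cover is home on the hatch rim (within 5 mm sideways and 2.5 mm in height, level), at rest, and its stud has been turned clockwise (stud_turn above 0.75 rad) and has sprung up into the detent under the plate (stud_press 10.2 to 12.6 mm) (all of step 1 and value of joint stud_turn above 0.75 rad and value of joint stud_press between 0.0102 and 0.0126 m and linear speed of cover below 0.01 m/s); the robot touches nothing.
It fails at once if the cover and its stud are forced: their contact forces on the machine add up to more than 55 N (contact force between cover and machine above 55 N).
It fails at once if the jar or the cup is moved by more than 20 mm (distance of any of jar, cup from where it was at the start of the episode above 0.02 m).
It also fails if it takes over 72 s, if anything falls off the work surface, if the arm or the gripper's body presses on something with over 40 N, if the wrist force passes 120 N, or if a joint passes its speed limit or range.

## Working session

There is one attempt and no reset: what is moved stays moved. The work goes in short steps, Python scripts to look and compute and a tool call to move; the robot and the scene stay as the last step left them, time stands still between calls to the robot, and variables do not carry over. Pictures are saved under pics/ and viewed, and the job is handed in when it is done.

Besides the shell and the picture viewer there is one more tool, called after "Emit:" by a JSON object that holds its "fn" and its "kwargs". play_rows: Moves the arm, as the interface text tells. Its arguments: {"type":"object","properties":{"series":{"type":"array"},"fingers":{"type":"number"},"grip_force":{"type":"number"}},"required":["series"]}

```bash
ls; mkdir -p pics; python3 - <<'E'
from station import manip
import cv2,numpy as np
print(manip.sense())
for n in("side","top"):
    d=manip.get_image(n)
    cv2.imwrite(f"pics/{n}0.png",d["frame"][:,:,::-1])
    np.savez(f"{n}0.npz",**d)
    print(n,d["K"],d["distortion"],d["R"],d["t"])
E
```

```text
pics
{'time': 0.0, 'qpos': array([ 1.06800685e+00,  2.76578937e-01,  1.50612313e+00, -2.38372776e-05,
        1.36070104e+00, -1.20996923e-01]), 'qd': array([-0.00042944, -0.00098172, -0.00085424, -0.00052091,  0.00129298,
       -0.00037403]), 'joint_torque': array([ 9.22646395e-04, -4.04587340e+01, -2.37224650e+01,  7.03514367e-02,
        3.46045371e-02, -1.24015019e-04]), 'ee_pos': array([0.21398431, 0.53311558, 0.22161787]), 'orientation': array([-1.55169857,  0.30001796, -0.29917576]), 'force': array([-0.46711612, -0.34503527, -0.56932946]), 'wrist_torque': array([ 0.05546937, -0.00232194, -0.04568589]), 'finger_gap': 0.09402762960799077}
side [[380.04119564   0.         321.0331275 ]
 [  0.         380.04119564 193.84487262]
 [  0.           0.           1.        ]] [-0.05656514  0.          0.          0.          0.        ] [[ 0.66912126 -0.74313073 -0.00578514]
 [-0.45839933 -0.40659444 -0.7902854 ]
 [ 0.58493316  0.53144866 -0.61271161]] [-0.48116094  0.28847295  0.83251667]
top [[384.75128211   0.         317.83572061]
 [  0.         384.75128211 199.85772152]
 [  0.           0.           1.        ]] [0.02129877 0.         0.         0.         0.        ] [[-0.00687217 -0.999603    0.02732417]
 [-0.99677967  0.0046645  -0.08005325]
 [ 0.07989402 -0.02778632 -0.99641601]] [-0.15828587  0.55262925  1.21647438]
```

View pics/side0.png

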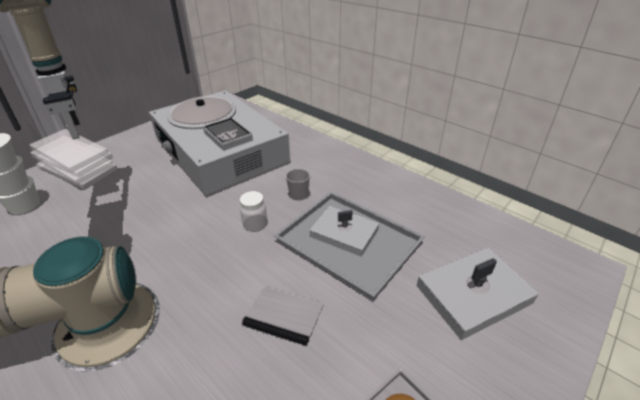

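View pics/top0.png

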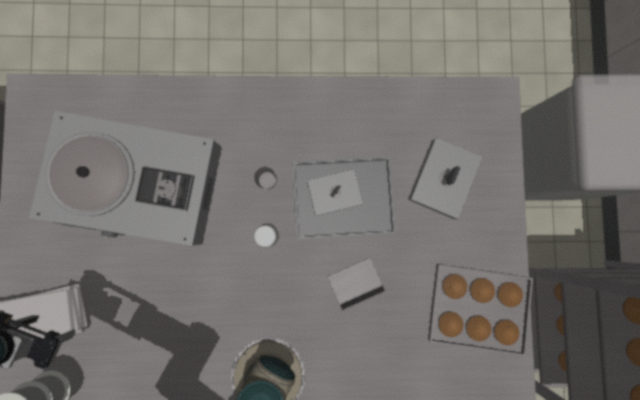

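```bash
cat > h.py <<'E'
import numpy as np,cv2
def load(f): return dict(np.load(f))
def ray(d,px):
    p=cv2.undistortPoints(np.array(px,float).reshape(-1,1,2),d["K"],d["distortion"]).reshape(-1,2)
    v=np.c_[p,np.ones(len(p))]@d["R"]; c=-d["R"].T@d["t"]; return c,v
def onz(d,px,z):
    c,v=ray(d,px); return c+v*((z-c[2])/v[:,2])[:,None]
def cloud(d):
    h,w=d["z_map"].shape; u,v=np.meshgrid(np.arange(w),np.arange(h))
    c,r=ray(d,np.stack([u,v],-1).reshape(-1,2)); return (c+r*d["z_map"].reshape(-1,1)).reshape(h,w,3)
def proj(d,X):
    r,_=cv2.Rodrigues(d["R"]); return cv2.projectPoints(np.array(X,float).reshape(-1,1,3),r,d["t"],d["K"],d["distortion"])[0].reshape(-1,2)
E
python3 - <<'E'
from h import *
d=load("top0.npz"); s=load("side0.npz")
f=d["frame"][:,:,::-1]
def crop(f,x0,y0,x1,y1,k): return cv2.resize(np.ascontiguousarray(f[y0:y1,x0:x1]),None,fx=k,fy=k,interpolation=cv2.INTER_CUBIC)
cv2.imwrite("pics/a1.png",crop(f,290,150,400,245,7)); cv2.imwrite("pics/a2.png",crop(f,130,130,230,250,5))
g=s["frame"][:,:,::-1]
cv2.imwrite("pics/a3.png",crop(g,150,85,310,205,5));cv2.imwrite("pics/a4.png",crop(g,270,180,430,300,5))
C=cloud(d)
for p in [(335,190),(320,200),(300,230),(448,160),(170,188),(200,160),(266,178),(265,236),(350,280)]: print(p,C[p[1],p[0]].round(3))
E
```

```text
(335, 190) [ 0.577 -0.213  0.083]
(320, 200) [ 0.551 -0.168  0.027]
(300, 230) [ 0.455 -0.103  0.007]
(448, 160) [ 0.679 -0.585  0.033]
(170, 188) [0.585 0.289 0.085]
(200, 160) [0.664 0.19  0.119]
(266, 178) [0.626 0.007 0.004]
(265, 236) [0.438 0.    0.095]
(350, 280) [ 0.294 -0.264  0.01 ]
```

View pics/a1.png

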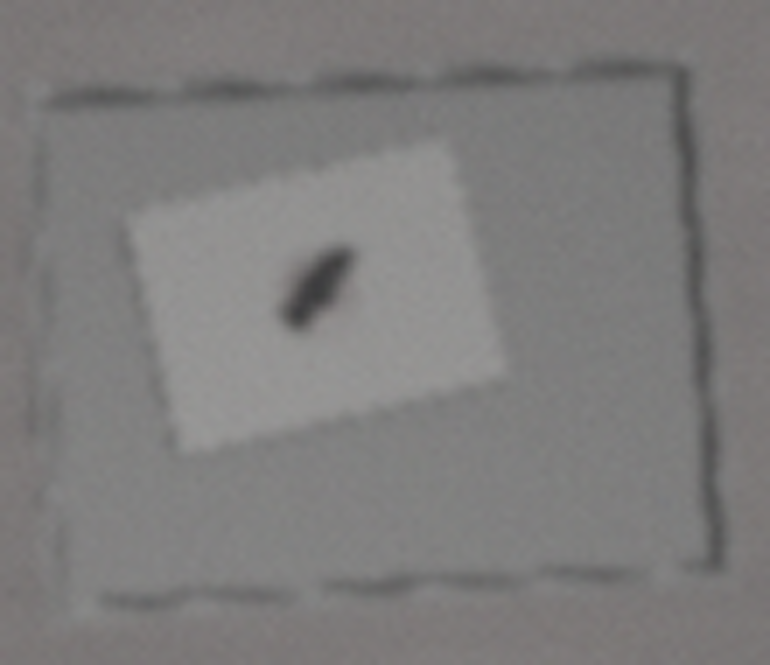

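View pics/a2.png

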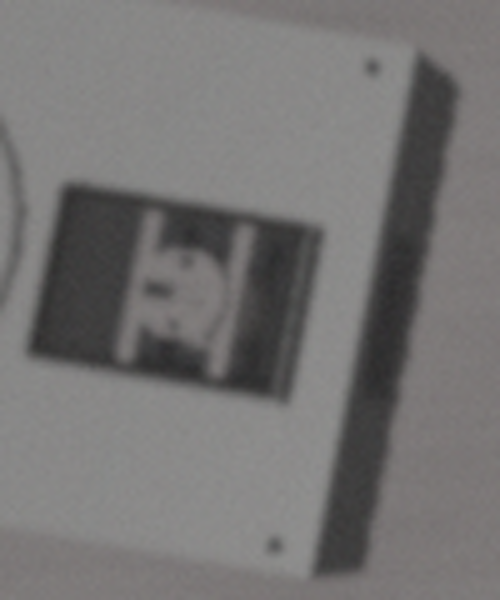

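View pics/a3.png

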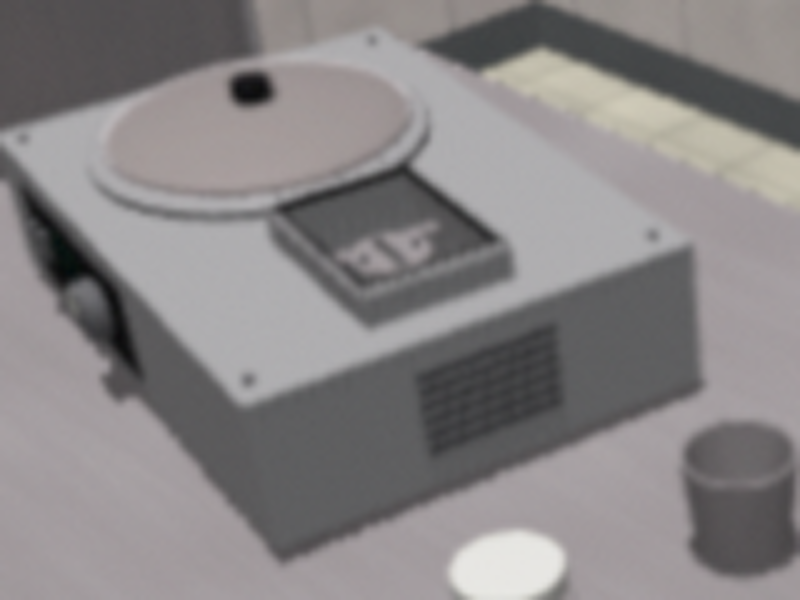

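View pics/a4.png

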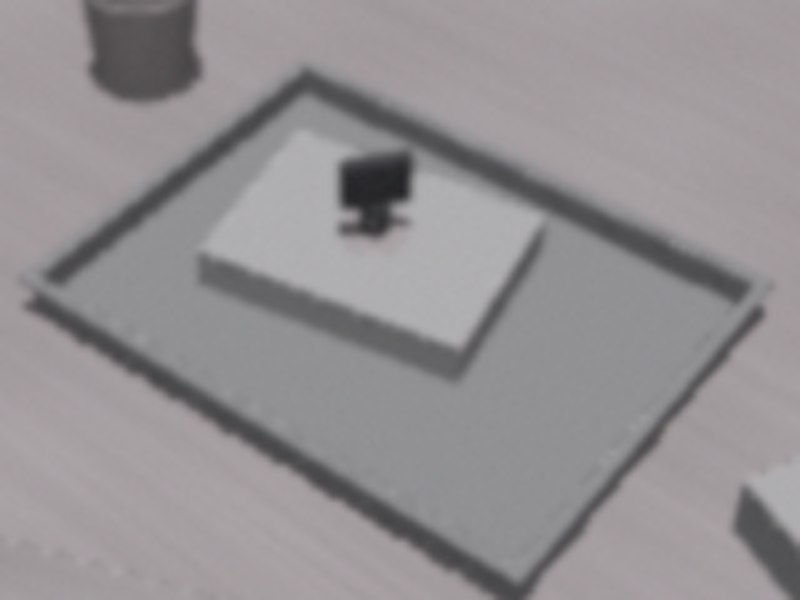

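```bash
python3 - <<'E'
from h import *
d=load("top0.npz"); s=load("side0.npz")
C=cloud(d)
g=cv2.cvtColor(d["frame"],cv2.COLOR_RGB2GRAY)
print("tray floor z",np.median(C[205:228,310:380,2]),np.median(C[170:180,300:306,2]),"cover z",np.median(C[200:205,325:350,2]),np.median(C[180:185,325:345,2]))
print("table z",np.median(C[90:110,250:400,2]), np.median(C[255:262,280:330,2]))
print("deck z",np.median(C[205:230,120:180,2]))
sub=g[160:225,300:375]
t,m=cv2.threshold(sub,145,255,cv2.THRESH_BINARY); print(t,g[190,320],g[220,340])
def cov(m,x0,y0,z):
    cs,_=cv2.findContours(m,cv2.RETR_EXTERNAL,cv2.CHAIN_APPROX_NONE); c=max(cs,key=cv2.contourArea).reshape(-1,2)+[x0,y0]
    X=onz(d,c,z)[:,:2]; r=cv2.minAreaRect((X*1000).astype(np.float32)); return r,X
for z in (.03,.033): print(cov(m,300,160,z)[0])
# wing
m2=((sub<90)*255).astype(np.uint8); print(cov(m2,300,160,0.08)[0],m2.sum()/255)
# other cover
sub=g[130:225,405:490]; m=((sub>130)*255).astype(np.uint8);print(g[180,420],g[220,400],np.median(sub)); print(cov(m,405,130,.033)[0])
def crop(f,x0,y0,x1,y1,k): return cv2.resize(np.ascontiguousarray(f[y0:y1,x0:x1]),None,fx=k,fy=k,interpolation=cv2.INTER_CUBIC)
a=crop(g,150,165,185,215,12).astype(float);cv2.imwrite("pics/b1.png",np.clip((a-40)*1.8,0,255))
a=crop(cv2.cvtColor(s["frame"],cv2.COLOR_RGB2GRAY),200,115,256,152,14).astype(float);cv2.imwrite("pics/b2.png",np.clip((a-40)*1.5,0,255))
print(C[170:210:2,158:176:2,2].round(3))
E
```

```text
tray floor z 0.00254697935091186 0.002490737029664958 cover z 0.02928738222937244 0.02954158785057337
table z -0.00045348429086045083 -0.000915686008360006
deck z 0.11983107389136571
145.0 147 127
((575.8306884765625, -215.0298614501953), (105.47389221191406, 146.67510986328125), 13.933248519897461)
((575.5302124023438, -214.81524658203125), (105.21672821044922, 146.31753540039062), 13.933250427246094)
((575.23876953125, -212.4059295654297), (10.926450729370117, 35.19411849975586), 44.70896911621094) 40.0
137 120 122.0
((622.34521484375, -580.8504028320312), (158.98538208007812, 215.8336944580078), 66.93102264404297)
[[0.148 0.145 0.148 0.146 0.147 0.144 0.142 0.122 0.116]
 [0.061 0.116 0.116 0.099 0.108 0.144 0.149 0.147 0.148]
 [0.046 0.119 0.121 0.047 0.039 0.048 0.065 0.074 0.087]
 [0.043 0.12  0.114 0.046 0.043 0.043 0.046 0.043 0.044]
 [0.12  0.116 0.041 0.046 0.049 0.045 0.043 0.047 0.044]
 [0.118 0.122 0.048 0.128 0.121 0.122 0.127 0.041 0.045]
 [0.118 0.131 1.261 0.125 0.128 0.126 0.127 0.127 0.07 ]
 [0.123 0.122 0.123 0.124 0.126 0.127 0.125 0.124 0.131]
 [0.123 0.115 0.046 0.127 0.125 0.123 0.125 0.125 0.125]
 [0.126 0.046 0.05  0.078 0.076 0.088 0.085 0.084 0.128]
 [0.128 0.129 0.122 0.122 0.123 0.125 0.086 0.088 0.129]
 [0.125 0.123 0.126 0.126 0.124 0.127 0.13  0.121 0.123]
 [0.118 0.124 0.123 0.127 0.127 0.125 0.124 0.127 0.119]
 [0.115 0.047 0.127 0.125 0.124 0.124 0.125 0.122 0.117]
 [0.043 0.048 0.048 0.049 0.042 0.075 0.073 0.075 0.123]
 [0.041 0.045 0.046 0.046 0.041 0.048 0.045 0.116 0.118]
 [0.04  0.045 0.047 0.04  0.045 0.042 0.039 0.119 0.116]
 [0.146 0.146 0.144 0.146 0.15  0.052 0.042 0.113 0.117]
 [1.261 0.119 0.117 0.145 0.144 0.149 0.147 0.147 0.147]
 [0.117 0.123 0.116 0.12  0.123 0.122 0.118 0.123 0.118]][ WARN:0@0.254] global loadsave.cpp:1063 imwrite_ Unsupported depth image for selected encoder is fallbacked to CV_8U.
```

```bash
python3 - <<'E'
from h import *
for n in("top","side"):
    d=load(n+"0.npz");C=cloud(d)
    # rim points by height
    Z=C[...,2]; box=(C[...,0]>.45)&(C[...,0]<.7)&(C[...,1]>.15)&(C[...,1]<.42)
    m=box&(Z>.138)&(Z<.158); P=C[m]; print(n,m.sum(),np.median(P[:,2]))
    r=cv2.minAreaRect((P[:,:2]*1000).astype(np.float32)); print(r)
    m=(np.abs(C[...,0]-.577)<.05)&(np.abs(C[...,1]+.213)<.05)&(Z>.05); P=C[m]
    print("wing",len(P),P.mean(0),P.max(0),P.min(0)); print(cv2.minAreaRect((P[:,:2]*1000).astype(np.float32)))
    m=(np.abs(C[...,0]-.577)<.12)&(np.abs(C[...,1]+.213)<.12)&(Z>.02)&(Z<.04); P=C[m]; print(cv2.minAreaRect((P[:,:2]*1000).astype(np.float32)),np.median(P[:,2]))
E
```

```text
top 789 0.1450124515701383
((593.5328979492188, 325.53314208984375), (240.1983642578125, 124.59671783447266), 71.36772918701172)
wing 48 [ 0.57680399 -0.21407869  0.07648761] [ 0.59365253 -0.20066097  0.08850904] [ 0.56053119 -0.22878227  0.05076729]
((576.9490966796875, -214.89276123046875), (13.745203971862793, 38.475311279296875), 50.027496337890625)
((575.47998046875, -213.29998779296875), (221.71372985839844, 249.84559631347656), 2.8924224376678467) 0.028893245297407777
side 487 0.14401534624824208
((597.6205444335938, 320.9879150390625), (234.81968688964844, 137.3377685546875), 75.32110595703125)
wing 163 [ 0.57489364 -0.21623363  0.06964302] [ 0.59332299 -0.20056825  0.08574549] [ 0.55917734 -0.22969992  0.05035905]
((577.514404296875, -213.86477661132812), (15.118715286254883, 38.67249298095703), 55.02220153808594)
((575.2340087890625, -212.844482421875), (224.76144409179688, 248.16224670410156), 2.5814015865325928) 0.02984113231828356
```

View pics/b1.png

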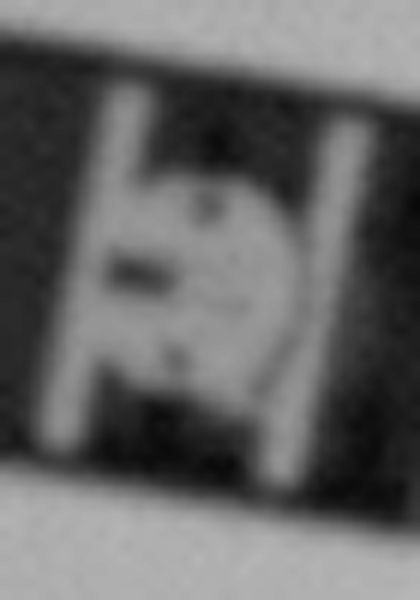

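View pics/b2.png

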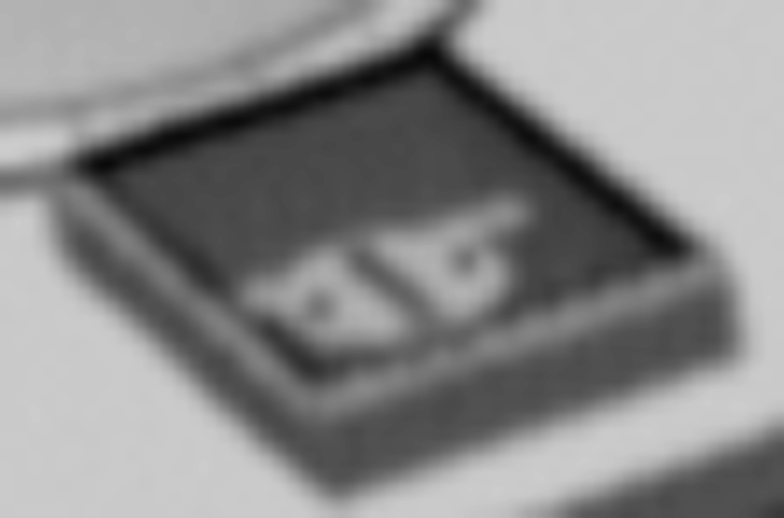

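```bash
cat > m.py <<'E'
from h import *
def up(g,x0,y0,x1,y1,k): return cv2.resize(np.ascontiguousarray(g[y0:y1,x0:x1]),None,fx=k,fy=k,interpolation=cv2.INTER_CUBIC)
def topx(P,x0,y0,k): return (np.asarray(P,float)+.5)/k-.5+[x0,y0]
def bigrect(d,g,x0,y0,x1,y1,th,z,inv=False,k=8):
    a=up(g,x0,y0,x1,y1,k); m=((a<th) if inv else (a>th)).astype(np.uint8)*255
    m=cv2.morphologyEx(m,cv2.MORPH_CLOSE,np.ones((5*k,5*k)))
    cs,_=cv2.findContours(m,cv2.RETR_EXTERNAL,cv2.CHAIN_APPROX_NONE); c=max(cs,key=cv2.contourArea).reshape(-1,2)
    X=onz(d,topx(c,x0,y0,k),z)[:,:2]*1000
    return cv2.minAreaRect(X.astype(np.float32)),X,m,a
E
python3 - <<'E'
from m import *
d=load("top0.npz"); s=load("side0.npz")
print("cam",-d["R"].T@d["t"],-s["R"].T@s["t"])
gt=cv2.GaussianBlur(cv2.cvtColor(d["frame"],cv2.COLOR_RGB2GRAY),(0,0),.8);gs=cv2.cvtColor(s["frame"],cv2.COLOR_RGB2GRAY)
for th in(132,137,142): print("cover top",th,bigrect(d,gt,300,160,375,225,th,.030)[0])
# rim inner
for th in(100,110,120):print("rim in",bigrect(d,gt,125,155,205,225,th,.148,True)[0])
P=[]
for n,q in(("top",d),("side",s)):
    C=cloud(q);Z=C[...,2]; R=np.hypot(C[...,0]-.585,C[...,1]-.287)
    m=(Z>.137)&(Z<.158)&(R<.094); print(n,m.sum(),C[m].mean(0),cv2.minAreaRect((C[m][:,:2]*1000).astype(np.float32)))
    h,w=m.shape; im=q["frame"][:,:,::-1].copy(); im[m]=(0,0,255)
    ys,xs=np.where(m);a=im[ys.min()-8:ys.max()+8,xs.min()-8:xs.max()+8]; cv2.imwrite(f"pics/c_{n}.png",cv2.resize(a,None,fx=6,fy=6,interpolation=0))
# slot
for n,q,g,(x0,y0,x1,y1) in(("top",d,gt,(158,184,176,194)),("side",s,gs,(222,131,233,140))):
    C=cloud(q); Z=C[...,2]
    print(n); print(g[y0:y1,x0:x1]); print((Z[y0:y1,x0:x1]*1000).round().astype(int))
E
```

```text
cam [ 0.45257281 -0.12699942  1.26067935] [-0.03277579 -0.68271385  0.735285  ]
cover top 132 ((576.551513671875, -216.17987060546875), (118.33956146240234, 158.22341918945312), 13.148435592651367)
cover top 137 ((576.3948364257812, -215.87074279785156), (113.73219299316406, 153.98834228515625), 13.373278617858887)
cover top 142 ((575.8942260742188, -215.9200439453125), (108.49432373046875, 149.09140014648438), 13.44732666015625)
rim in ((578.428466796875, 281.13104248046875), (151.9369354248047, 104.00941467285156), 79.66909790039062)
rim in ((584.7969970703125, 295.7292175292969), (186.27169799804688, 114.43655395507812), 79.23538970947266)
rim in ((594.3324584960938, 304.81842041015625), (209.9481658935547, 132.63751220703125), 79.56941986083984)
top 454 [0.57805139 0.28184866 0.14565131] ((580.4337158203125, 286.3247375488281), (147.8197784423828, 105.61152648925781), 79.73568725585938)
side 342 [0.57202406 0.28024238 0.14399606] ((577.8914184570312, 286.54248046875), (150.38699340820312, 107.94015502929688), 79.85070037841797)
top
[[117 119 119 120 121 121 121 119 117 116 118 12
[... 1806 characters left out ...]
153 142 119 104 107 125 142 153 154 140]
 [144 147 150 142 127 109 107 120 141 153 155]
 [124 130 150 155 148 133 115 108 122 143 152]
 [121 129 150 156 156 150 134 116 113 126 135]
 [131 139 146 147 150 149 137 119 110 110 111]
 [111 122 123 123 124 124 116 109 103 107 105]]
[[109 105 735 105 103 104 101 102  99 118 117]
 [101 104 104 102 125 124 127 126 125 124 125]
 [100 126 126 121 123 123 125 126 123 124 126]
 [128 125 123 118 121 122 127 123 124 127 127]
 [124 126 125 124 116 114 122 123 124 125 123]
 [126 126 123 126 124  82  83 122 124 126 125]
 [128 127 125 125 127 123  79  77  78 124 125]
 [123 124 125 125 125 126 126 123  73 125 123]
 [126 126 125 126 124 124 126 126 124 147 148]]
```

```bash
python3 - <<'E'
from m import *
d=load("top0.npz"); s=load("side0.npz")
for n,q in(("top",d),("side",s)):
    C=cloud(q);Z=C[...,2]
    m=(np.abs(Z-.12)<.008)&(C[...,1]>.1)&(C[...,1]<.8)&(C[...,0]>.35)&(C[...,0]<.85)
    m=cv2.morphologyEx(m.astype(np.uint8),cv2.MORPH_OPEN,np.ones((3,3)))
    print(n,"deck",cv2.minAreaRect((C[m>0][:,:2]*1000).astype(np.float32)))
    R=np.hypot(C[...,0]-.579,C[...,1]-.2864)
    m=(Z>.141)&(Z<.153)&(R<.094); P=C[m][:,:2]
    th=np.radians(79.7-90); ex=np.array([np.cos(th),np.sin(th)]);ey=np.array([-ex[1],ex[0]])
    for e in(ex,ey):
        t=np.sort(P@e*1000); h,b=np.histogram(t,30); print(t[[0,3,8,-9,-4,-1]].round(1),(np.mean(t[[3,-4]])).round(1));
    m=(Z<.11)&(Z>.065)&(R<.035)
    m=(m*255).astype(np.uint8); k,l,st,ce=cv2.connectedComponentsWithStats(m); i=1+np.argmax(st[1:,4]); 
    m=(Z<.11)&(R<.026)&(np.abs((C[...,:2]-[.579,.2864])@ex)<.02)
    ys,xs=np.where(l==i); ys2,xs2=np.where(m)
    for a,b in((xs,ys),(xs2,ys2)):
        X=onz(q,np.c_[a,b],.1235)[:,:2]; mu=X.mean(0); w,v=np.linalg.eigh(np.cov((X-mu).T)); v=v[:,1]*np.sign(v[1,1]); print("slot",len(X),mu,"dir deg",np.degrees(np.arctan2(v[1],v[0])),np.sqrt(w*12))
E
```

```text
top deck ((612.8289794921875, 414.383056640625), (475.2358093261719, 322.94879150390625), 79.56596374511719)
[467.2 467.5 467.9 572.  572.3 572.7] 519.9
[312.2 312.4 313.  456.7 457.4 459.4] 384.9
slot 45 [0.57114931 0.24731013] dir deg 171.03667505749502 [0.01171683 0.03498135]
slot 64 [0.57262415 0.26376215] dir deg 68.04798974109555 [0.02550234 0.06418994]
side deck ((613.036376953125, 415.12567138671875), (478.9241943359375, 324.91143798828125), 79.65829467773438)
[463.2 464.3 464.8 567.4 568.4 571.2] 516.3
[311.4 312.2 312.8 457.  457.9 460.4] 385.0Traceback (most recent call last):
  File "<stdin>", line 14, in <module>
    return _wrapfunc(a, 'argmax', axis=axis, out=out, **kwds)
    return bound(*args, **kwds)
ValueError: attempt to get argmax of an empty sequence
```

View pics/c_top.png

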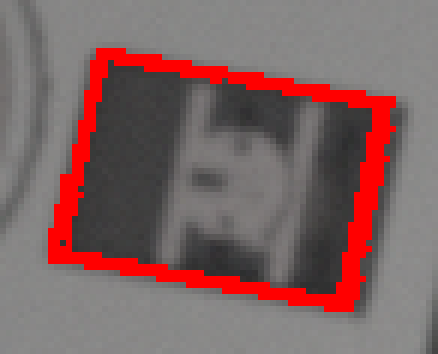

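View pics/c_side.png

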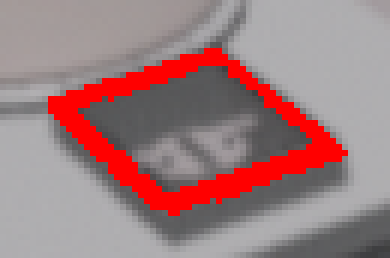

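```bash
python3 - <<'E'
from m import *
d=load("top0.npz"); s=load("side0.npz")
th=np.radians(-10.35); ex=np.array([np.cos(th),np.sin(th)]);ey=np.array([-ex[1],ex[0]])
for n,q,(x0,y0,x1,y1) in(("top",d,(160,186,174,191)),("side",s,(224,132,232,139))):
    C=cloud(q);Z=C[...,2]
    R=np.hypot(C[...,0]-.579,C[...,1]-.2864)
    for lo,hi in((.141,.153),(.144,.153)):
        m=(Z>lo)&(Z<hi)&(R<.094); P=C[m][:,:2]
        print(n,[np.sort(P@e*1000)[[0,3,8,-9,-4,-1]].round(1) for e in(ex,ey)])
    if n=="top":
        ys,xs=np.where(Z[y0:y1,x0:x1]<.11)
        X=onz(q,np.c_[xs+x0,ys+y0],.1235)[:,:2];W=None
    else:
        g=cv2.cvtColor(q["frame"],cv2.COLOR_RGB2GRAY)[y0:y1,x0:x1]; ys,xs=np.where(g<122); k=~((ys==6)&(xs>7)); 
        X=onz(q,np.c_[xs+x0,ys+y0],.1235)[:,:2]
    mu=X.mean(0); w,v=np.linalg.eigh(np.cov((X-mu).T)); v=v[:,1]*np.sign(v[1,1]); print("slot",len(X),mu,"dir deg",np.degrees(np.arctan2(v[1],v[0])),np.sqrt(w*12))
print((519*ex+385*ey))
E
```

```text
top [array([466.9, 467.1, 467.5, 571.7, 572. , 572.4]), array([312.6, 312.9, 313.4, 457.2, 457.8, 459.8])]
top [array([466.9, 467.7, 468.5, 570.7, 571.3, 572. ]), array([312.7, 313.1, 314.4, 456.3, 457.2, 457.8])]
slot 41 [0.58013431 0.28448655] dir deg 79.99208597051323 [0.00867348 0.04067266]
side [array([462.8, 463.9, 464.5, 567.1, 568. , 570.8]), array([311.8, 312.6, 313.2, 457.4, 458.3, 460.8])]
side [array([462.8, 464.9, 465.8, 567. , 568. , 570.8]), array([312.6, 313.9, 314.4, 457. , 458.3, 460.8])]
slot 17 [0.58169759 0.29202039] dir deg 76.2804037442346 [0.00750431 0.05801134]
[579.72454663 285.49159363]
```

```bash
cat > go.py <<'E'
from station import manip
import numpy as np
from scipy.spatial.transform import Rotation as Ro
def goal(yaw_deg):  # tool y down, tool z at yaw
    a=np.radians(yaw_deg); z=np.array([np.cos(a),np.sin(a),0]); y=np.array([0,0,-1.]); return Ro.from_matrix(np.c_[np.cross(y,z),y,z])
def delta(p,yaw,p0=None,r0=None):
    s=manip.sense(); p0=s["ee_pos"] if p0 is None else np.array(p0); r0=Ro.from_rotvec(s["orientation"]) if r0 is None else r0
    t=r0.inv().apply(np.array(p)-p0)/.5; a=(r0.inv()*goal(yaw)).as_rotvec()/np.pi
    return np.r_[t,a].round(4)
def st():
    s=manip.sense(); r=Ro.from_rotvec(s["orientation"]).as_matrix()
    print("t",round(s["time"],2),"p",s["ee_pos"].round(4),"zyaw",np.degrees(np.arctan2(r[1,2],r[0,2])).round(2),"y",r[:,1].round(3),"q",s["qpos"].round(3),"F",s["force"].round(2),"M",s["wrist_torque"].round(3),"gap",round(s["finger_gap"],4))
E
python3 -c "
from go import *
st()
for y in (47,-133): print(delta((.576,-.216,.20),y))"
```

```text
t 0.1 p [0.214  0.5332 0.2217] zyaw 68.13 y [-0.001 -0.001 -1.   ] q [ 1.068  0.277  1.506  0.     1.361 -0.121] F [-0.98  0.71 -0.19] M [ 0.013  0.078 -0.007] gap 0.0942
[ 1.2301e+00  4.4900e-02 -1.1208e+00  5.0000e-04  1.1740e-01  0.0000e+00]
[ 1.2301e+00  4.4900e-02 -1.1208e+00  0.0000e+00 -8.8260e-01 -7.0000e-04]
```

Emit:
{"fn": "play_rows", "kwargs": {"series": [[0.03, 0, -0.03, 0, 0.005, 0], [0.1, 0, -0.09, 0, 0.01, 0], [0.17, 0, -0.155, 0, 0.02, 0], [0.24, 0, -0.22, 0, 0.03, 0], [0.31, 0, -0.285, 0, 0.035, 0], [0.38, 0, -0.35, 0, 0.04, 0], [0.45, 0, -0.41, 0, 0.045, 0], [0.52, 0, -0.475, 0, 0.05, 0], [0.59, 0, -0.54, 0, 0.055, 0], [0.66, 0, -0.6, 0, 0.06, 0]], "fingers": -0.3, "grip_force": 40}}

```text
time: 1.1
ee_pos: [0.4088, 0.1303, 0.2224]
orientation: [-1.524, 0.448, -0.447]
force: [0.8, 1.1, 0.4]
finger_gap: 0.0613
```

```bash
python3 -c "
from go import *
st()
print(delta((.576,-.216,.18),47))"
```

```text
t 1.1 p [0.4088 0.1303 0.2224] zyaw 57.28 y [-0.  0. -1.] q [ 0.146  0.053  1.786  0.     1.302 -0.854] F [0.8  1.11 0.42] M [ 0.065 -0.013 -0.015] gap 0.0613
[ 6.558e-01  8.460e-02 -4.020e-01 -0.000e+00  5.710e-02 -1.000e-04]
```

Emit:
{"fn": "play_rows", "kwargs": {"series": [[0.07, 0, -0.045, 0, 0.005, 0], [0.15, 0, -0.09, 0, 0.01, 0], [0.23, 0, -0.14, 0, 0.02, 0], [0.31, 0.01, -0.185, 0, 0.03, 0], [0.39, 0.02, -0.23, 0, 0.04, 0], [0.46, 0.03, -0.28, 0, 0.045, 0], [0.52, 0.04, -0.32, 0, 0.05, 0], [0.58, 0.06, -0.36, 0, 0.055, 0], [0.62, 0.075, -0.375, 0, 0.055, 0], [0.64, 0.085, -0.39, 0, 0.055, 0]]}}

```text
time: 2.1
ee_pos: [0.5733, -0.2062, 0.1785]
orientation: [-1.491, 0.583, -0.581]
force: [-0.3, 0.1, 1.1]
finger_gap: 0.0612
```

```bash
python3 -c "
from go import *
st()
print(delta((.576,-.216,.13),47))
import cv2
for n in('side','top'):
    d=manip.get_image(n); np.savez(n+'1.npz',**d)
    x0,y0,x1,y1=(270,150,430,270) if n=='side' else (290,150,400,245)
    cv2.imwrite('pics/d_'+n+'.png',cv2.resize(np.ascontiguousarray(d['frame'][y0:y1,x0:x1,::-1]),None,fx=5,fy=5,interpolation=2))
"
```

```text
t 2.1 p [ 0.5733 -0.2062  0.1785] zyaw 47.35 y [-0.001  0.001 -1.   ] q [-0.46   0.354  1.5    0.     1.289 -1.286] F [-0.28  0.09  1.1 ] M [ 0.057  0.039 -0.008] gap 0.0612
[ 0.0174  0.0969 -0.0107  0.0001  0.0019 -0.0004]
```

View pics/d_side.png

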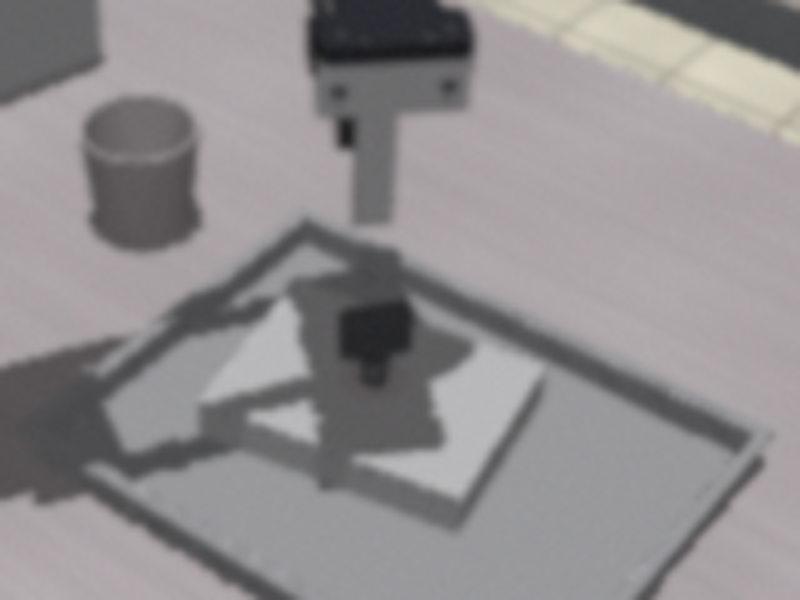

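View pics/d_top.png

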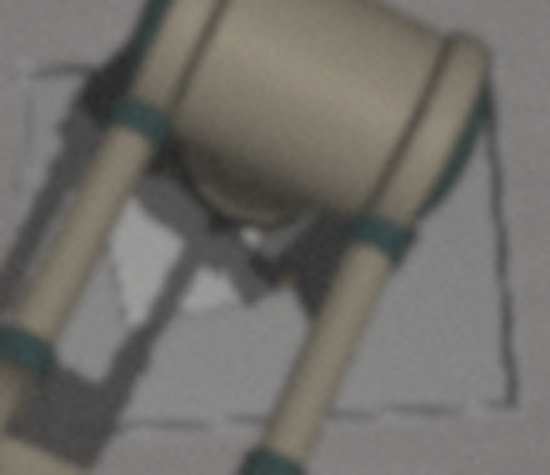

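Emit:
{"fn": "play_rows", "kwargs": {"series": [[0.005, 0.01, -0.003, 0, 0.002, 0], [0.012, 0.03, -0.008, 0, 0.002, 0], [0.017, 0.05, -0.011, 0, 0.002, 0], [0.017, 0.07, -0.011, 0, 0.002, 0], [0.017, 0.09, -0.011, 0, 0.002, 0], [0.017, 0.1, -0.011, 0, 0.002, 0], [0.017, 0.11, -0.011, 0, 0.002, 0], [0.017, 0.115, -0.011, 0, 0.002, 0], [0.017, 0.12, -0.011, 0, 0.002, 0], [0.017, 0.12, -0.011, 0, 0.002, 0]]}}

```text
time: 3.2
ee_pos: [0.5753, -0.2144, 0.1198]
orientation: [-1.49, 0.586, -0.586]
force: [-0.6, -1.1, -0.4]
finger_gap: 0.0611
```

```bash
python3 -c "
from go import *
st()
print(delta((.576,-.216,.068),47))
from m import *
d=load('top0.npz'); g=cv2.cvtColor(d['frame'],cv2.COLOR_RGB2GRAY)
for th in (85,100,110): 
  r,X,_,_=bigrect(d,g,325,180,350,202,th,.078,True,8); print(r)
"
```

```text
t 3.2 p [ 0.5753 -0.2144  0.1198] zyaw 47.06 y [-0.  0. -1.] q [-0.47   0.404  1.575  0.     1.163 -1.292] F [-0.64 -1.06 -0.4 ] M [-0.046  0.081  0.026] gap 0.0611
[ 0.0031  0.1036 -0.0014 -0.      0.0003 -0.    ]
((575.4891357421875, -213.55519104003906), (13.004101753234863, 36.667579650878906), 49.032772064208984)
((575.5416870117188, -213.8095703125), (16.96001434326172, 39.94647216796875), 44.716758728027344)
((575.7463989257812, -213.27706909179688), (19.561458587646484, 42.086151123046875), 63.77109909057617)
```

Emit:
{"fn": "play_rows", "kwargs": {"series": [[0, 0.01, 0, 0, 0, 0], [0.001, 0.025, 0, 0, 0, 0], [0.002, 0.04, -0.001, 0, 0, 0], [0.002, 0.055, -0.001, 0, 0, 0], [0.002, 0.07, -0.001, 0, 0, 0], [0.002, 0.085, -0.001, 0, 0, 0], [0.002, 0.095, -0.001, 0, 0, 0], [0.002, 0.104, -0.001, 0, 0, 0], [0.002, 0.104, -0.001, 0, 0, 0], [0.002, 0.104, -0.001, 0, 0, 0]]}}

```text
time: 4.2
ee_pos: [0.5759, -0.2155, 0.068]
orientation: [-1.49, 0.586, -0.586]
force: [-0.7, -0.6, 0.1]
finger_gap: 0.061
```

Emit:
{"fn": "play_rows", "kwargs": {"series": [[0, 0, 0, 0, 0, 0], [0, 0, 0, 0, 0, 0], [0, 0, 0, 0, 0, 0], [0, 0, 0, 0, 0, 0], [0, 0, 0, 0, 0, 0], [0, 0, 0, 0, 0, 0], [0, 0, 0, 0, 0, 0], [0, 0, 0, 0, 0, 0], [0, 0, 0, 0, 0, 0], [0, 0, 0, 0, 0, 0]], "fingers": 1, "grip_force": 40}}

```text
time: 5.2
ee_pos: [0.5761, -0.2153, 0.068]
orientation: [-1.49, 0.586, -0.586]
force: [1.8, 1.7, 0.8]
finger_gap: 0.01
```

```bash
python3 -c "
from go import *
st()"
```

```text
t 5.2 p [ 0.5761 -0.2153  0.068 ] zyaw 47.06 y [ 0.001  0.    -1.   ] q [-4.710e-01  4.530e-01  1.638e+00  1.000e-03  1.050e+00 -1.293e+00] F [1.81 1.7  0.83] M [ 0.205 -0.268  0.051] gap 0.01
```

Emit:
{"fn": "play_rows", "kwargs": {"series": [[0, -0.01, 0, 0, 0, 0], [0, -0.03, 0, 0, 0, 0], [0, -0.06, 0, 0, 0, 0], [0, -0.1, 0, 0, 0, 0], [0, -0.15, 0, 0, 0, 0], [0, -0.2, 0, 0, 0, 0], [0, -0.25, 0, 0, 0, 0], [0, -0.3, 0, 0, 0, 0], [0, -0.35, 0, 0, 0, 0], [0, -0.4, 0, 0, 0, 0]]}}

```text
time: 6.2
ee_pos: [0.5749, -0.2155, 0.2693]
orientation: [-1.491, 0.587, -0.586]
force: [0.3, -0.3, -2.6]
finger_gap: 0.0099
```

```bash
python3 -c "
from go import *
st()
d=manip.get_image('side'); np.savez('side2.npz',**d)
import cv2; cv2.imwrite('pics/e.png',d['frame'][:,:,::-1])
print(delta((.5797,.2855,.27),23.3))
"
```

```text
t 6.2 p [ 0.5749 -0.2155  0.2693] zyaw 47.05 y [-0.001 -0.    -1.   ] q [-4.720e-01  3.150e-01  1.333e+00 -1.000e-03  1.494e+00 -1.293e+00] F [ 0.28 -0.33 -2.64] M [-0.046  0.014 -0.035] gap 0.0099
[-0.68    0.0043  0.7386 -0.001   0.132   0.0023]
```

View pics/e.png

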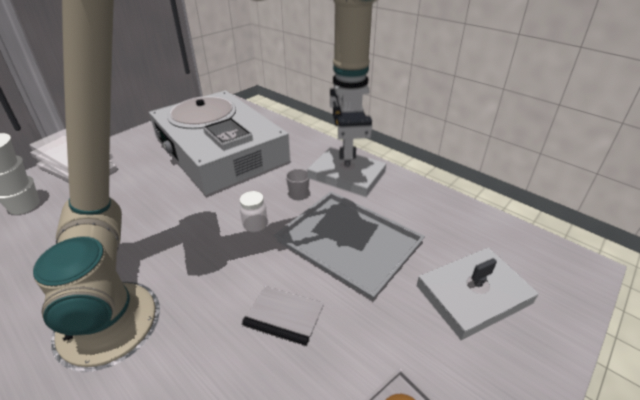

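Emit:
{"fn": "play_rows", "kwargs": {"series": [[-0.01, 0, 0.012, 0, 0.003, 0], [-0.04, 0, 0.043, 0, 0.009, 0], [-0.09, 0, 0.097, 0, 0.018, 0], [-0.15, 0, 0.163, 0, 0.03, 0], [-0.21, 0, 0.228, 0, 0.041, 0], [-0.27, 0, 0.293, 0, 0.052, 0], [-0.33, 0, 0.358, 0, 0.064, 0], [-0.39, 0, 0.423, 0, 0.075, 0], [-0.45, 0, 0.489, 0, 0.087, 0], [-0.5, 0, 0.543, 0, 0.097, 0]]}}

```text
time: 7.25
ee_pos: [0.5757, 0.1563, 0.2658]
orientation: [-1.412, 0.825, -0.818]
force: [0.1, -0.4, -4.2]
finger_gap: 0.0093
```

```bash
python3 -c "
from go import *
st()
print(delta((.5797,.2855,.25),23.3))
"
```

```text
t 7.25 p [0.5757 0.1563 0.2658] zyaw 29.56 y [-0.004  0.    -1.   ] q [ 1.480e-01  2.910e-01  1.377e+00  1.000e-03  1.478e+00 -3.680e-01] F [ 0.06 -0.42 -4.22] M [-0.081  0.004 -0.021] gap 0.0093
[-0.2207  0.0317  0.1345  0.0011  0.0348 -0.0007]
```

Emit:
{"fn": "play_rows", "kwargs": {"series": [[-0.05, 0, 0.03, 0, 0.008, 0], [-0.1, 0, 0.06, 0, 0.016, 0], [-0.15, 0, 0.09, 0, 0.024, 0], [-0.185, 0, 0.112, 0, 0.03, 0], [-0.205, 0, 0.125, 0, 0.033, 0], [-0.215, 0, 0.131, 0, 0.035, 0], [-0.22, 0, 0.134, 0, 0.035, 0], [-0.22, 0, 0.134, 0, 0.035, 0], [-0.22, 0, 0.134, 0, 0.035, 0], [-0.22, 0, 0.134, 0, 0.035, 0]]}}

```text
time: 8.25
ee_pos: [0.5817, 0.2814, 0.2682]
orientation: [-1.374, 0.905, -0.906]
force: [0.1, 0.4, -4.6]
finger_gap: 0.01
```

```bash
python3 -c "
from go import *
st()
print(delta((.5797,.2855,.22),23.3))
import cv2
for n in('side','top'):
    d=manip.get_image(n); np.savez(n+'3.npz',**d)
    x0,y0,x1,y1=(150,60,310,180) if n=='side' else (110,130,240,240)
    cv2.imwrite('pics/f_'+n+'.png',cv2.resize(np.ascontiguousarray(d['frame'][y0:y1,x0:x1,::-1]),None,fx=5,fy=5,interpolation=2))
"
```

```text
t 8.25 p [0.5817 0.2814 0.2682] zyaw 23.24 y [ 0. -0. -1.] q [ 0.343  0.366  1.26  -0.     1.516 -0.063] F [ 0.08  0.42 -4.62] M [-0.076  0.048  0.022] gap 0.01
[-0.0091  0.0963 -0.0004 -0.     -0.0003  0.0001]
```

View pics/f_side.png

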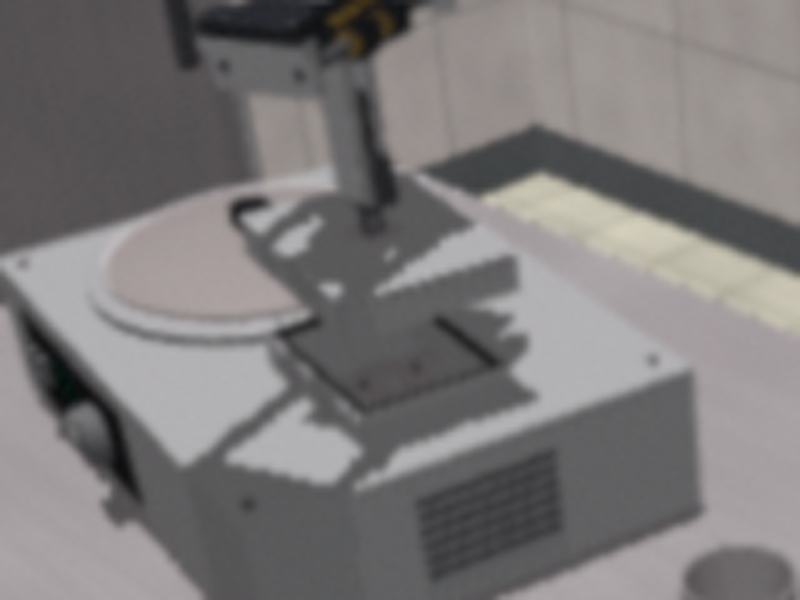

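View pics/f_top.png

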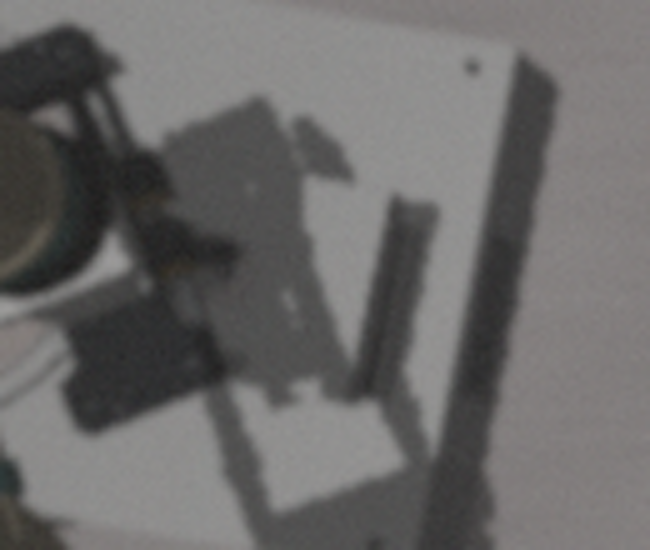

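```bash
python3 - <<'E'
from m import *
for n in("top","side"):
    d=load(n+"3.npz"); C=cloud(d); Z=C[...,2]
    m=(Z>.215)&(Z<.24)&(np.hypot(C[...,0]-.58,C[...,1]-.283)<.105)
    P=C[m]; print(n,len(P),np.median(P[:,2]),cv2.minAreaRect((P[:,:2]*1000).astype(np.float32)))
    im=d["frame"][:,:,::-1].copy(); im[m]=(0,0,255); ys,xs=np.where(m); a=im[ys.min()-10:ys.max()+10,xs.min()-10:xs.max()+10]; cv2.imwrite(f"pics/g_{n}.png",cv2.resize(a,None,fx=6,fy=6,interpolation=0))
    # plane fit
    A=np.c_[P[:,:2],np.ones(len(P))]; print(np.linalg.lstsq(A,P[:,2],rcond=None)[0])
d=load("side2.npz"); C=cloud(d); Z=C[...,2]; m=(Z>.215)&(Z<.245)&(np.hypot(C[...,0]-.575,C[...,1]+.2155)<.105);P=C[m];print("after lift",len(P),cv2.minAreaRect((P[:,:2]*1000).astype(np.float32)))
E
```

```text
top 1517 0.22968053359037022 ((582.0172729492188, 279.16717529296875), (158.1576385498047, 115.95997619628906), 78.95169067382812)
[0.00094909 0.01528779 0.22511212]
side 953 0.22981986829063372 ((580.7453002929688, 280.39776611328125), (165.11703491210938, 119.3326416015625), 78.85453033447266)
[0.02401415 0.03076002 0.20669895]
after lift 1994 ((574.9740600585938, -215.55203247070312), (119.5086441040039, 154.59637451171875), 12.382856369018555)
```

View pics/g_side.png

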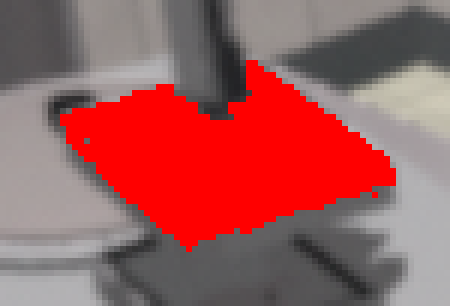

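View pics/g_top.png

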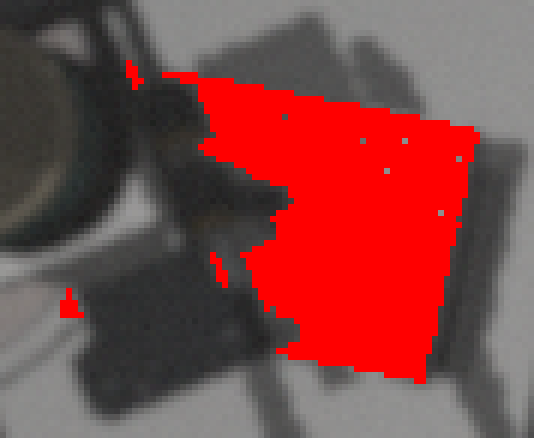

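```bash
python3 -c "
from go import *
st()
print(delta((.5795,.287,.222),24))"
```

```text
t 8.35 p [0.5817 0.2817 0.2682] zyaw 23.25 y [ 0.  0. -1.] q [ 0.343  0.366  1.26  -0.     1.516 -0.062] F [ 0.41 -0.27 -3.92] M [-0.06   0.096  0.049] gap 0.0098
[-0.0115  0.0924  0.0002 -0.0001 -0.0041  0.    ]
```

Emit:
{"fn": "play_rows", "kwargs": {"series": [[-0.003, 0.01, 0, 0, -0.002, 0], [-0.006, 0.025, 0, 0, -0.004, 0], [-0.009, 0.04, 0, 0, -0.004, 0], [-0.0115, 0.055, 0, 0, -0.004, 0], [-0.0115, 0.07, 0, 0, -0.004, 0], [-0.0115, 0.08, 0, 0, -0.004, 0], [-0.0115, 0.088, 0, 0, -0.004, 0], [-0.0115, 0.092, 0, 0, -0.004, 0], [-0.0115, 0.092, 0, 0, -0.004, 0], [-0.0115, 0.092, 0, 0, -0.004, 0]]}}

```text
time: 9.35
ee_pos: [0.5795, 0.2877, 0.2223]
orientation: [-1.378, 0.895, -0.895]
force: [-0.3, -0.6, -3.9]
finger_gap: 0.0096
```

```bash
python3 - <<'E'
from go import *
from m import *
st()
print(delta((.5795,.287,.213),24))
for n,zz in(("top",.184),("side",.184)):
    d=manip.get_image(n); np.savez(n+"4.npz",**d); C=cloud(d); Z=C[...,2]
    m=(Z>zz-.010)&(Z<zz+.012)&(np.hypot(C[...,0]-.58,C[...,1]-.283)<.105)
    m=cv2.morphologyEx(m.astype(np.uint8),cv2.MORPH_OPEN,np.ones((3,3)))>0
    P=C[m]; print(n,len(P),np.median(P[:,2]),cv2.minAreaRect((P[:,:2]*1000).astype(np.float32)))
    im=d["frame"][:,:,::-1].copy(); ys,xs=np.where(m); a=im[ys.min()-15:ys.max()+15,xs.min()-10:xs.max()+10]; cv2.imwrite(f"pics/h_{n}.png",cv2.resize(a,None,fx=6,fy=6,interpolation=2))
    A=np.c_[P[:,:2],np.ones(len(P))]; print(np.linalg.lstsq(A,P[:,2],rcond=None)[0])
E
```

```text
t 9.35 p [0.5795 0.2877 0.2223] zyaw 24.02 y [ 0.001  0.    -1.   ] q [ 0.353  0.385  1.342  0.     1.415 -0.066] F [-0.34 -0.58 -3.88] M [-0.053  0.034  0.01 ] gap 0.0096
[ 0.0012  0.0186 -0.0005 -0.0002  0.0001 -0.    ]
top 1306 0.18388319975182688 ((579.84912109375, 285.3101501464844), (156.9805145263672, 115.64659881591797), 79.5894546508789)
[0.00046758 0.00723162 0.18174457]
side 863 0.1838093743670265 ((578.3428955078125, 285.93084716796875), (161.36663818359375, 119.0549545288086), 79.90398406982422)
[0.0135344  0.0184572  0.17064261]
```

View pics/h_side.png

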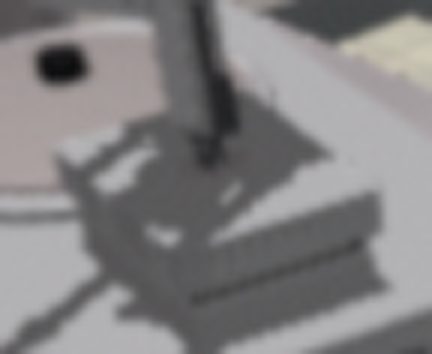

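View pics/h_top.png

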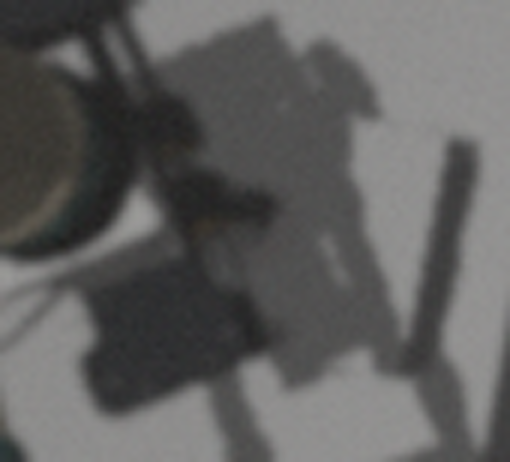

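Emit:
{"fn": "play_rows", "kwargs": {"series": [[-0.001, 0.004, 0, 0, 0, 0], [-0.001, 0.008, 0, 0, 0, 0], [-0.001, 0.012, 0, 0, 0, 0], [-0.001, 0.016, 0, 0, 0, 0], [-0.001, 0.02, 0, 0, 0, 0], [-0.001, 0.023, 0, 0, 0, 0], [-0.001, 0.026, 0, 0, 0, 0], [-0.001, 0.028, 0, 0, 0, 0], [-0.001, 0.03, 0, 0, 0, 0], [-0.001, 0.03, 0, 0, 0, 0]]}}

```text
time: 10.45
ee_pos: [0.579, 0.288, 0.2068]
orientation: [-1.379, 0.895, -0.895]
force: [-0.5, 0.9, -3.6]
finger_gap: 0.0097
```

```bash
python3 -c "
from go import *
st()"
```

```text
t 10.45 p [0.579  0.288  0.2068] zyaw 24.02 y [-0.  0. -1.] q [ 0.354  0.392  1.367  0.     1.382 -0.065] F [-0.52  0.94 -3.65] M [-0.062  0.027 -0.018] gap 0.0097
```

Emit:
{"fn": "play_rows", "kwargs": {"series": [[0, 0.005, 0, 0, 0, 0], [0, 0.01, 0, 0, 0, 0], [0, 0.015, 0, 0, 0, 0], [0, 0.02, 0, 0, 0, 0], [0, 0.025, 0, 0, 0, 0], [0, 0.029, 0, 0, 0, 0], [0, 0.032, 0, 0, 0, 0], [0, 0.034, 0, 0, 0, 0], [0, 0.035, 0, 0, 0, 0], [0, 0.035, 0, 0, 0, 0]]}}

```text
time: 11.45
ee_pos: [0.5791, 0.2881, 0.1895]
orientation: [-1.379, 0.895, -0.895]
force: [0.1, -0.8, -4.2]
finger_gap: 0.0095
```

```bash
python3 -c "
from go import *
st()"
```

```text
t 11.45 p [0.5791 0.2881 0.1895] zyaw 24.02 y [ 0.  0. -1.] q [ 0.354  0.402  1.396  0.     1.344 -0.065] F [ 0.06 -0.77 -4.21] M [-0.122  0.073 -0.026] gap 0.0095
```

Emit:
{"fn": "play_rows", "kwargs": {"series": [[0, 0.001, 0, 0, 0, 0], [0, 0.001, 0, 0, 0, 0], [0, 0.002, 0, 0, 0, 0], [0, 0.002, 0, 0, 0, 0], [0, 0.003, 0, 0, 0, 0], [0, 0.003, 0, 0, 0, 0], [0, 0.004, 0, 0, 0, 0], [0, 0.004, 0, 0, 0, 0], [0, 0.004, 0, 0, 0, 0], [0, 0.004, 0, 0, 0, 0]]}}

```text
time: 12.45
ee_pos: [0.5792, 0.2881, 0.1877]
orientation: [-1.378, 0.895, -0.895]
force: [-1.5, -1.6, 3.7]
finger_gap: 0.0096
```

```bash
python3 -c "
from go import *
st()"
```

```text
t 12.45 p [0.5792 0.2881 0.1877] zyaw 24.02 y [ 0.  0. -1.] q [ 0.354  0.403  1.399  0.     1.34  -0.065] F [-1.52 -1.58  3.74] M [-0.169  0.344 -0.015] gap 0.0096
```

```bash
cat > chk.py <<'E'
from go import *
from m import *
import sys
st()
tag=sys.argv[1]
for n in ("top","side"):
    d=manip.get_image(n); np.savez(n+tag+".npz",**d); C=cloud(d); Z=C[...,2]; zz=.151
    m=(Z>zz-.010)&(Z<zz+.012)&(np.hypot(C[...,0]-.58,C[...,1]-.285)<.1)&(C[...,1]<.36)
    m=cv2.morphologyEx(m.astype(np.uint8),cv2.MORPH_OPEN,np.ones((3,3)))>0
    P=C[m]; print(n,len(P),np.median(P[:,2]),cv2.minAreaRect((P[:,:2]*1000).astype(np.float32)))
    A=np.c_[P[:,:2],np.ones(len(P))]; print(np.linalg.lstsq(A,P[:,2],rcond=None)[0])
    im=d["frame"][:,:,::-1].copy(); ys,xs=np.where(m); a=im[ys.min()-15:ys.max()+15,xs.min()-10:xs.max()+10]; cv2.imwrite(f"pics/k{tag}_{n}.png",cv2.resize(np.ascontiguousarray(a),None,fx=6,fy=6,interpolation=2))
E
python3 chk.py 5
```

```text
t 12.45 p [0.5792 0.2881 0.1877] zyaw 24.02 y [ 0.  0. -1.] q [ 0.354  0.403  1.399  0.     1.34  -0.065] F [-1.52 -1.58  3.74] M [-0.169  0.344 -0.015] gap 0.0096
top 1202 0.15050740266192286 ((575.8887939453125, 265.8663635253906), (119.08746337890625, 115.2481460571289), 79.25558471679688)
[0.00088314 0.00964722 0.14750089]
side 825 0.1501844182057438 ((576.2838134765625, 282.19482421875), (155.44488525390625, 117.96914672851562), 80.21220397949219)
[0.01110997 0.01676932 0.13902483]
```

View pics/k5_side.png

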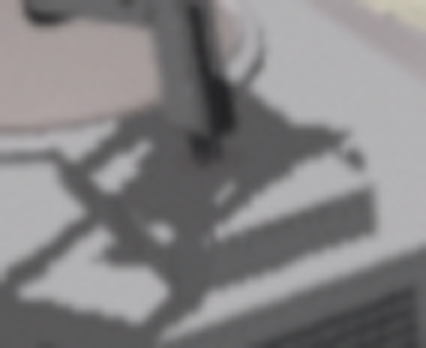

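Emit:
{"fn": "play_rows", "kwargs": {"series": [[0, 0, 0, 0, 0.01, 0], [0, 0, 0, 0, 0.025, 0], [0, 0, 0.001, 0, 0.045, 0], [0, 0, 0.001, 0, 0.065, 0], [0, 0, 0.001, 0, 0.085, 0], [0, 0, 0.001, 0, 0.105, 0], [0, 0, 0.002, 0, 0.125, 0], [0, 0, 0.002, 0, 0.14, 0], [0, 0, 0.002, 0, 0.155, 0], [0, 0, 0.002, 0, 0.155, 0]]}}

```text
time: 13.55
ee_pos: [0.5797, 0.2882, 0.1874]
orientation: [-1.177, 1.259, -1.259]
force: [-2.4, -1.6, 4.0]
finger_gap: 0.0096
```

```bash
python3 -c "
from go import *
st()"
```

```text
t 13.55 p [0.5797 0.2882 0.1874] zyaw -3.87 y [-0.001 -0.    -1.   ] q [ 0.354  0.404  1.397 -0.     1.341  0.422] F [-2.43 -1.58  3.95] M [-0.275  0.514 -0.064] gap 0.0096
```

Emit:
{"fn": "play_rows", "kwargs": {"series": [[0, 0.0006, 0, 0, 0, 0], [0, 0.0012, 0, 0, 0, 0], [0, 0.0018, 0, 0, 0, 0], [0, 0.0024, 0, 0, 0, 0], [0, 0.0024, 0, 0, 0, 0], [0, 0.0024, 0, 0, 0, 0], [0, 0.0024, 0, 0, 0, 0], [0, 0.0024, 0, 0, 0, 0], [0, 0.0024, 0, 0, 0, 0], [0, 0.0024, 0, 0, 0, 0]]}}

```text
time: 14.55
ee_pos: [0.5797, 0.2882, 0.1866]
orientation: [-1.177, 1.259, -1.259]
force: [-2.7, -2.1, 6.2]
finger_gap: 0.0099
```

```bash
python3 -c "
from go import *
st()"
```

```text
t 14.55 p [0.5797 0.2882 0.1866] zyaw -3.86 y [-0. -0. -1.] q [ 0.354  0.405  1.398 -0.     1.339  0.422] F [-2.75 -2.13  6.22] M [-0.453  0.738 -0.069] gap 0.0099
```

Emit:
{"fn": "play_rows", "kwargs": {"series": [[0, 0.001, 0, 0, 0.006, 0], [0, 0.001, 0, 0, 0.012, 0], [0, 0.001, 0, 0, 0.018, 0], [0, 0.001, 0, 0, 0.024, 0], [0, 0.001, 0, 0, 0.03, 0], [0, 0.001, 0, 0, 0.034, 0], [0, 0.002, 0, 0, 0.034, 0], [0, 0.003, 0, 0, 0.034, 0], [0, 0.004, 0, 0, 0.034, 0], [0, 0.004, 0, 0, 0.034, 0]]}}

```text
time: 15.55
ee_pos: [0.5799, 0.2882, 0.1844]
orientation: [-1.122, 1.337, -1.337]
force: [-3.9, -2.4, 6.7]
finger_gap: 0.0096
```

```bash
python3 -c "
from go import *
st()"
```

```text
t 15.55 p [0.5799 0.2882 0.1844] zyaw -9.99 y [-0. -0. -1.] q [ 0.354  0.406  1.402 -0.     1.334  0.529] F [-3.9  -2.35  6.65] M [-0.617  0.754 -0.027] gap 0.0096
```

Emit:
{"fn": "play_rows", "kwargs": {"series": [[0.001, 0.002, -0.001, 0, 0, 0], [0.001, 0.004, -0.001, 0, 0, 0], [0.001, 0.006, -0.001, 0, 0, 0], [0.001, 0.008, -0.001, 0, 0, 0], [0.001, 0.009, -0.001, 0, 0, 0], [0.001, 0.01, -0.001, 0, 0, 0], [0.001, 0.011, -0.001, 0, 0, 0], [0.001, 0.012, -0.001, 0, 0, 0], [0.001, 0.012, -0.001, 0, 0, 0], [0.001, 0.012, -0.001, 0, 0, 0]]}}

```text
time: 16.55
ee_pos: [0.5798, 0.2882, 0.1795]
orientation: [-1.12, 1.336, -1.337]
force: [-4.0, -2.2, 10.1]
finger_gap: 0.0101
```

```bash
python3 -c "
from go import *
st()"
```

```text
t 16.55 p [0.5798 0.2882 0.1795] zyaw -9.99 y [ 0.002  0.001 -1.   ] q [0.354 0.408 1.411 0.    1.321 0.528] F [-4.05 -2.16 10.12] M [-0.607  0.853  0.06 ] gap 0.0101
```

Emit:
{"fn": "play_rows", "kwargs": {"series": [[0.001, 0.002, -0.002, 0, 0, 0], [0.001, 0.004, -0.002, 0, 0, 0], [0.001, 0.006, -0.002, 0, 0, 0], [0.001, 0.007, -0.002, 0, 0, 0], [0.001, 0.008, -0.002, 0, 0, 0], [0.001, 0.009, -0.002, 0, 0, 0], [0.001, 0.01, -0.002, 0, 0, 0], [0.001, 0.011, -0.002, 0, 0, 0], [0.001, 0.012, -0.002, 0, 0, 0], [0.001, 0.012, -0.002, 0, 0, 0]]}}

```text
time: 17.55
ee_pos: [0.5797, 0.2882, 0.1747]
orientation: [-1.117, 1.334, -1.337]
force: [-2.9, -2.1, 13.1]
finger_gap: 0.0096
```

```bash
python3 -c "
from go import *
st()"
```

```text
t 17.55 p [0.5797 0.2882 0.1747] zyaw -9.99 y [ 0.004  0.002 -1.   ] q [ 0.354  0.409  1.421 -0.     1.306  0.528] F [-2.92 -2.13 13.09] M [-0.607  0.766  0.094] gap 0.0096
```

Emit:
{"fn": "play_rows", "kwargs": {"series": [[0, 0.001, 0, 0, 0, 0], [0, 0.002, 0, 0, 0, 0], [0, 0.002, 0, 0, 0.015, 0], [0, 0.002, 0, 0, 0.035, 0], [0, 0.002, 0, 0, 0.055, 0], [0, 0.002, 0, 0, 0.075, 0], [0, 0.002, 0, 0, 0.095, 0], [0, 0.002, 0, 0, 0.115, 0], [0, 0.002, 0, 0, 0.135, 0], [0, 0.002, 0, 0, 0.15, 0]]}}

```text
time: 18.55
ee_pos: [0.5801, 0.288, 0.174]
orientation: [-0.824, 1.665, -1.668]
force: [-2.5, -3.0, 13.6]
finger_gap: 0.0099
```

```bash
python3 -c "
from go import *
st()"
```

```text
t 18.55 p [0.5801 0.288  0.174 ] zyaw -37.11 y [ 0.005  0.001 -1.   ] q [ 3.540e-01  4.090e-01  1.423e+00 -1.000e-03  1.304e+00  1.002e+00] F [-2.55 -2.99 13.61] M [-0.699  0.753  0.068] gap 0.0099
```

Emit:
{"fn": "play_rows", "kwargs": {"series": [[0, 0, 0, 0, 0.02, 0], [0, 0, 0, 0, 0.045, 0], [0.001, 0, 0, 0, 0.07, 0], [0.001, 0, 0, 0, 0.095, 0], [0.001, 0, 0, 0, 0.12, 0], [0.001, 0, 0, 0, 0.145, 0], [0.001, 0, 0, 0, 0.17, 0], [0.001, 0, 0, 0, 0.19, 0], [0.001, 0, 0, 0, 0.21, 0], [0.001, 0, 0, 0, 0.23, 0]]}}

```text
time: 19.55
ee_pos: [0.5804, 0.2874, 0.1741]
orientation: [-0.205, 2.113, -2.113]
force: [-1.4, -3.2, 13.3]
finger_gap: 0.0097
```

```bash
python3 -c "
from go import *
st()"
```

```text
t 19.55 p [0.5804 0.2874 0.1741] zyaw -78.53 y [ 0.007  0.001 -1.   ] q [ 0.353  0.409  1.423 -0.002  1.303  1.724] F [-1.38 -3.16 13.35] M [-0.696  0.579  0.066] gap 0.0097
```

Emit:
{"fn": "play_rows", "kwargs": {"series": [[0, 0.001, 0, 0, 0.01, 0], [0, 0.001, 0, 0, 0.022, 0], [0, 0.001, 0, 0, 0.035, 0], [0, 0.001, 0, 0, 0.048, 0], [0, 0.001, 0, 0, 0.06, 0], [0, 0.001, 0, 0, 0.072, 0], [0, 0.001, 0, 0, 0.085, 0], [0, 0.001, 0, 0, 0.097, 0], [0, 0.001, 0, 0, 0.108, 0], [0, 0.001, 0, 0, 0.118, 0]]}}

```text
time: 20.55
ee_pos: [0.5804, 0.287, 0.1737]
orientation: [-0.188, -2.137, 2.135]
force: [-1.9, -4.3, 13.2]
finger_gap: 0.0096
```

```bash
python3 -c "
from go import *
st()"
```

```text
t 20.55 p [0.5804 0.287  0.1737] zyaw -99.7 y [ 0.007  0.    -1.   ] q [ 3.530e-01  4.090e-01  1.424e+00 -2.000e-03  1.302e+00  2.094e+00] F [-1.91 -4.27 13.23] M [-0.849  0.604 -0.001] gap 0.0096
```

Emit:
{"fn": "play_rows", "kwargs": {"series": [[0, -0.001, 0, 0, 0, 0], [0, -0.001, 0, 0, 0, 0], [0, -0.002, 0, 0, 0, 0], [0, -0.002, 0, 0, 0, 0], [0, -0.003, 0, 0, 0, 0], [0, -0.003, 0, 0, 0, 0], [0, -0.004, 0, 0, 0, 0], [0, -0.004, 0, 0, 0, 0], [0, -0.005, 0, 0, 0, 0], [0, -0.005, 0, 0, 0, 0]]}}

```text
time: 21.55
ee_pos: [0.5804, 0.287, 0.1758]
orientation: [-0.187, -2.137, 2.136]
force: [-0.6, -4.0, 12.9]
finger_gap: 0.0098
```

```bash
python3 -c "
from go import *
st()"
```

```text
t 21.55 p [0.5804 0.287  0.1758] zyaw -99.64 y [ 0.006  0.    -1.   ] q [ 3.530e-01  4.080e-01  1.421e+00 -2.000e-03  1.307e+00  2.093e+00] F [-0.6  -4.   12.94] M [-0.798  0.539 -0.017] gap 0.0098
```

Emit:
{"fn": "play_rows", "kwargs": {"series": [[0, -0.0005, 0, 0, 0, 0], [0, -0.001, 0, 0, 0, 0], [0, -0.001, 0, 0, 0, 0], [0, -0.0015, 0, 0, 0, 0], [0, -0.0015, 0, 0, 0, 0], [0, -0.002, 0, 0, 0, 0], [0, -0.002, 0, 0, 0, 0], [0, -0.002, 0, 0, 0, 0], [0, -0.002, 0, 0, 0, 0], [0, -0.002, 0, 0, 0, 0]]}}

```text
time: 22.55
ee_pos: [0.5804, 0.287, 0.1767]
orientation: [-0.187, -2.137, 2.136]
force: [-0.8, -4.6, 11.1]
finger_gap: 0.0099
```

```bash
python3 -c "
from go import *
st()"
```

```text
t 22.55 p [0.5804 0.287  0.1767] zyaw -99.64 y [ 0.006  0.    -1.   ] q [ 3.530e-01  4.070e-01  1.419e+00 -2.000e-03  1.309e+00  2.093e+00] F [-0.77 -4.55 11.13] M [-0.827  0.481 -0.053] gap 0.0099
```

Emit:
{"fn": "play_rows", "kwargs": {"series": [[0, -0.0005, 0, 0, 0, 0], [0, -0.001, 0, 0, 0, 0], [0, -0.001, 0, 0, 0, 0], [0, -0.0015, 0, 0, 0, 0], [0, -0.0015, 0, 0, 0, 0], [0, -0.002, 0, 0, 0, 0], [0, -0.002, 0, 0, 0, 0], [0, -0.002, 0, 0, 0, 0], [0, -0.002, 0, 0, 0, 0], [0, -0.002, 0, 0, 0, 0]]}}

```text
time: 23.55
ee_pos: [0.5804, 0.287, 0.1772]
orientation: [-0.187, -2.137, 2.136]
force: [-0.6, -3.8, 9.8]
finger_gap: 0.0098
```

```bash
python3 -c "
from go import *
st()"
```

```text
t 23.55 p [0.5804 0.287  0.1772] zyaw -99.64 y [ 0.006  0.    -1.   ] q [ 3.530e-01  4.070e-01  1.418e+00 -2.000e-03  1.311e+00  2.093e+00] F [-0.62 -3.8   9.76] M [-0.759  0.379 -0.018] gap 0.0098
```

Emit:
{"fn": "play_rows", "kwargs": {"series": [[0, -0.001, 0, 0, 0, 0], [0, -0.001, 0, 0, 0, 0], [0, -0.002, 0, 0, 0, 0], [0, -0.002, 0, 0, 0, 0], [0, -0.003, 0, 0, 0, 0], [0, -0.003, 0, 0, 0, 0], [0, -0.004, 0, 0, 0, 0], [0, -0.004, 0, 0, 0, 0], [0, -0.004, 0, 0, 0, 0], [0, -0.004, 0, 0, 0, 0]]}}

```text
time: 24.55
ee_pos: [0.5803, 0.287, 0.1774]
orientation: [-0.185, -2.136, 2.136]
force: [4.9, -4.1, 3.3]
finger_gap: 0.0098
```

```bash
python3 -c "
from go import *
st()"
```

```text
t 24.55 p [0.5803 0.287  0.1774] zyaw -99.64 y [ 0.005 -0.    -1.   ] q [ 3.530e-01  4.080e-01  1.417e+00 -2.000e-03  1.313e+00  2.093e+00] F [ 4.89 -4.11  3.28] M [-0.744 -0.64  -0.044] gap 0.0098
```

Emit:
{"fn": "play_rows", "kwargs": {"series": [[0, 0, 0, 0, 0, 0], [0, 0, 0, 0, 0, 0], [0, 0, 0, 0, 0, 0], [0, 0, 0, 0, 0, 0], [0, 0, 0, 0, 0, 0], [0, -0.01, 0, 0, 0, 0], [0, -0.04, 0, 0, 0, 0], [0, -0.08, 0, 0, 0, 0], [0, -0.13, 0, 0, 0, 0], [0, -0.18, 0, 0, 0, 0]], "fingers": -0.3}}

```text
time: 25.55
ee_pos: [0.5778, 0.2874, 0.2685]
orientation: [-0.18, -2.134, 2.133]
force: [0.2, 0.7, -0.7]
finger_gap: 0.0613
```

```bash
python3 chk.py 6; python3 - <<'E'
from m import *
d=load("side6.npz")
cv2.imwrite("pics/side6.png",d["frame"][:,:,::-1])
C=cloud(d);Z=C[...,2]; m=(Z>.165)&(Z<.2)&(np.hypot(C[...,0]-.58,C[...,1]-.285)<.04); P=C[m]; print("wing",len(P),P.max(0),cv2.minAreaRect((P[:,:2]*1000).astype(np.float32)))
E
```

```text
t 25.55 p [0.5778 0.2874 0.2685] zyaw -99.63 y [-0.  0. -1.] q [0.354 0.364 1.261 0.    1.516 2.093] F [ 0.17  0.75 -0.73] M [ 0.064  0.125 -0.017] gap 0.0613
top 1372 0.1504426961148515 ((579.2767944335938, 286.6280517578125), (158.96774291992188, 116.14527130126953), 80.1988754272461)
[-0.00161648  0.00310931  0.15048736]
side 801 0.15019385709311972 ((577.0322265625, 282.9648132324219), (154.22540283203125, 118.15113830566406), 79.93085479736328)
[0.01290986 0.0179795  0.13766589]
wing 107 [0.59799766 0.29339547 0.1935495 ] ((578.0336303710938, 285.9667663574219), (14.835387229919434, 39.98456954956055), 89.0428695678711)
```

View pics/k6_side.png

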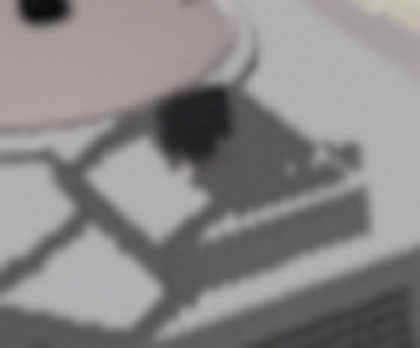

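View pics/k6_top.png

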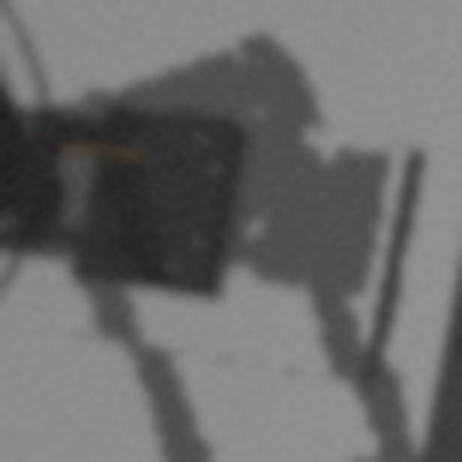

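```bash
python3 - <<'E'
from m import *
d=load("side6.npz");C=cloud(d);Z=C[...,2]; m=(Z>.16)&(Z<.225)&(np.hypot(C[...,0]-.58,C[...,1]-.285)<.04)
print(np.sort(Z[m])[-25:].round(4))
a=load("side0.npz");A=cloud(a)
for q in((.438,0),(.626,.007)):
    for D in(A,C):
        k=(D[...,2]>.02)&(np.hypot(D[...,0]-q[0],D[...,1]-q[1])<.06); print(D[k].mean(0).round(4))
from station import manip
print(manip.sense()["force"]); print(manip.hand_in())
E
```

```text
[0.1878 0.188  0.1891 0.1892 0.1892 0.1893 0.1896 0.1897 0.1897 0.1898
 0.1902 0.1903 0.1903 0.1905 0.1908 0.1909 0.1909 0.1909 0.1912 0.1914
 0.192  0.1921 0.1926 0.1931 0.1935]
[ 0.4291 -0.0114  0.0695]
[ 0.4291 -0.0113  0.0697]
[0.6186 0.0039 0.0541]
[0.6186 0.0037 0.054 ]
[ 0.20964172  0.5060546  -0.22834326]
the job is handed in; nothing more can be done
None
```

The cover is home on the hatch rim and its stud looks locked in the detent. I handed the job in at about 25.7 s of the 72 s allowed; `hand_in` gives no verdict.

I lifted the cover off the tray by its wing and set it on the rim. The open hatch had already shown me the slot, about in line with the rim's y. I turned the wing to that angle and confirmed it by feel: the stud went down against only its spring, about 13 N at full press. I then turned it 90° clockwise and let go.

**Last checks:**
- **Cover height and level:** its top face measured 150.4 mm high, against 151 mm expected when home. The top camera showed it level.
- **Cover position:** the top camera put its centre within about 1 mm of the rim's.
- **Stud:** while I eased off, it stopped rising at about 11.5 mm of travel and the push on the gripper fell away, as it should in the detent. Afterwards the wing's top measured about 189–192 mm high, against 188.8 mm expected when locked and 200.5 mm with the stud up.
- **Forces:** the highest push I read was about 14 N, well below the limits. I read it only at the end of each move, so a brief peak in between would not show.
- **Jar and cup:** neither moved measurably, and the gripper was clear of everything.

**Two readings disagreed:** the side camera showed the cover's centre about 3 mm off in y and a tilt of about 0.02 rad. It showed a similar tilt while the cover was still hanging, so I put both down to noise and parts hidden from its view.

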